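# Put the trivet back on its two-pin stand

## Robot

A 6-joint arm with a two-finger parallel gripper is mounted at the origin on a cart in front of the work surface, level with it; the furniture and walls round the work are solid. World frame = base frame: x ahead of the robot, y to its left, z up, the work surface at z = 0. Lengths are in mm, angles in rad, forces in N, time in s.
With the tool pointing down it reaches from about 350 to 775 mm from the base axis. Payload 7.3 kg.
Tool frame: the origin (TCP) lies on the centre line of the jaws, within the pads' length; the fingertips stand finger_overhang ahead of it and the grasp point (between the pads) lies 8 mm behind it (finger_overhang is the distance from the TCP to the fingertips, in mm); z points along the fingers, y is the line along which they close (so a half turn about z gives the same grasp; the last joint's range is limited). The gripper opens to 92 mm and grips with 3 to 60 N. Pads are 19 mm wide; open, the fingers measure 130 mm over their backs; the gripper's body (75 mm by 190 mm) begins 47 mm behind the grasp point.
Start: joints at [-1.426, 0.342, 1.524, -0, 1.275, -0.146], TCP at [150.549, -502.97, 237.741] pointing down, gripper open.
Joint ranges: [-2.53, 2.53], [-0.77, 2.02], [0.04, 2.7], [-1, 4.14], [0.28, 2.66], [-3.11, 3.11]. Speed limits (rad/s): [2.57, 2.57, 3.14, 3.14, 3.14, 3.14].

## Interface

Orientations are given as [roll, pitch, yaw] about the fixed x, y, z axes, in that order (R = Rz(yaw) Ry(pitch) Rx(roll)).
In Python, from plant import get_obs, capture, close_job, finger_overhang gives the robot as it stands.
- The arm moves only by the shell command python3 -m inch 'ROWS'. ROWS is JSON, one flat list of numbers, 7 for each row, row after row: the turn, a rotation vector about the tool's x, y, z scaled (see below), then the shift along the tool's x, y, z scaled (see below), then the closure, from -1 (fully open) to 1 (shut). In form: [ax, ay, az, tx, ty, tz, gripper, ax, ay, az, tx, ty, tz, gripper, ...]. A call has 1 to 10 rows; each row shifts and turns the commanded pose from where the row before left it, along the tool's axes as they then stand; what a row does not reach is not made up. The controller multiplies each number of a shift by 0.8 m and each number of a turn by 1.5 rad. A row lasts 1/12 s, in which the tool goes at most 41.7 mm and 7.16 degrees, less where a joint would pass 70% of its speed; a pose out of reach is approached as far as the arm can. A call with a number of a shift or a turn outside -1 to 1 is refused whole. A call with a gripper value outside its range is refused whole. The fingers move at their own pace and stop on an object; the grip force is fixed at half the most. Time passes only in rows, so rows that do not move let the fingers close. It gives the time, the measured TCP pose, the force, the opening and the grip force at its end, in the units of the state.
- get_obs(): the state, without advancing time (a new reading comes with each control period).
- capture(name): name is "scene" or "top" or "wrist"; returns a dict with "image" (420x560x3 uint8, red, green, blue), "mtx" (3x3 intrinsics, pixels), "pose" (4x4, takes a point from camera to world coordinates). Camera axes: x right, y up, looking along -z (the intrinsics and any distortion apply to the point x, -y, -z); pixel columns grow to the right and rows downward; lengths in mm; the calibration is good to about 2 mm. A picture is of the moment at which its call begins. There is no depth.
- close_job(): hands the job in; it is judged then, once.
The state is a dict: "time": time; "joint_positions": joint angles; "dq": joint speeds; "tau": joint torques, N m; "tool_pos": TCP position; "tcp_rot": TCP orientation; "contact_force": force on the tool from outside, world axes, zero at the start; "moment": the same for the moment, N m; "grip_width": finger opening in mm; "finger_force": force on a finger pad.
Only numpy, scipy, OpenCV 4.12 (cv2) and the standard library are available. Lean on these libraries where they do the work, as an engineer would, in place of code of your own. Each camera call takes 0.05 s, during which the arm holds its last target. There are 200 camera calls.

## Task

Put the long wooden trivet that lies on the worktop back on the two-pin stand: thread its two holes over the two pins so that it lies flat on the trivet already stacked there, and let go of it. Leave the short trivet, whose holes are too close together for the pins, where it lies.

Things in the scene. Friction and masses are not known exactly. Their poses are not given: they have to be found in the camera images.
- long_trivet_center (a point): centre (half-way up) of the long trivet lying loose on the worktop: a flat light-wood bar, 180 long (x axis) x 52 wide (y axis) x 18 mm thick (z axis, up), about 0.12 kg, five dark lines across its middle, two round 30 mm through-holes 60 mm either side of the centre along x. Grip it across its 52 mm width at the middle; it is the same either way round.
- short_trivet_center (a point): centre (half-way up) of the short trivet lying loose on the worktop, which does not fit the stand and is to be left alone: the same light wood, 125 long (x axis) x 52 wide (y axis) x 18 mm thick, three dark lines, two 30 mm holes only 66 mm apart. Behind the things, a wall cabinet hangs over the worktop beyond x = 0.54 m, from 0.45 m up: keep the wrist clear of it.
- stand_seat (a point): point midway between the stand's pins, 45 mm above the worktop, where the long trivet's centre lies when seated; z up, pins 60 mm either side along x. Stand: fixed brown board 200 (x) x 70 x 18 mm, two upright steel pins of 10 mm diameter with tapered tips, tops 74 mm above the worktop. Another long trivet already lies over the pins, its top 36 mm above the worktop.
Things that resemble listed ones, but are neither listed nor needed, are in the scene too. There is more than one size of the part that bears stand_seat; the job needs the larger.

How it is judged (in metres and radians):
At the end, for the whole second after the job is handed in: The long trivet lies flat (within about 4.5 degrees) on the stacked one with both pins through its holes: its centre within 16 mm sideways and 6 mm in height of the seat point, its length within 15 degrees of the line of the pins (horizontal distance between long_trivet_center and stand_seat below 0.016 m and z of long_trivet_center in the frame of stand_seat between -0.006 and 0.006 m and angle between the x axis of long_trivet_center and the x axis of stand_seat, either way round below 0.26 rad and angle between the z axis of long_trivet_center and the z axis of stand_seat, either way round below 0.08 rad); the robot touches nothing.
It fails at once if the short trivet is moved by more than 30 mm (distance of short_trivet_center from where it was at the start of the episode above 0.03 m).
It also fails if it takes over 40 s, if anything falls off the work surface, if the arm or the gripper's body presses on something with over 40 N, if the wrist force passes 120 N, or if a joint passes its speed limit or range.

## Working session

There is one attempt and no reset: what is moved stays moved. The work goes in short steps, Python scripts to look and compute and a shell command to move; the robot and the scene stay as the last step left them, time stands still between calls to the robot, and variables do not carry over. Pictures are saved under pics/ and viewed, at most 10 in all, crops included, and the job is handed in when it is done.

```bash
ls; mkdir -p pics; python3 - <<'E'
from plant import *
import cv2,numpy as np
print(finger_overhang, get_obs())
for n in("scene","top"):
    c=capture(n); cv2.imwrite(f"pics/{n}0.png",c["image"][:,:,::-1]); np.savez(f"pics/{n}0.npz",**c); print(n,c["mtx"].round(1).tolist(),c["pose"].round(3).tolist(),[k for k in c])
E
```

```text
pics
11.0 {'time': 0.0, 'joint_positions': array([-1.42601348e+00,  3.42722911e-01,  1.52504916e+00,  8.54516930e-06,
        1.27538270e+00, -1.46002430e-01]), 'dq': array([-5.08618458e-04,  5.09600578e-04, -8.00733809e-04,  4.69996970e-05,
        3.55159508e-04,  2.03813026e-04]), 'tau': array([-1.75125428e-03, -4.31241024e+01, -2.44228953e+01,  7.15137203e-02,
        5.57394954e-02, -1.06980574e-04]), 'tool_pos': array([ 150.48409223, -502.55292999,  237.03363056]), 'tcp_rot': array([-3.14004834e+00, -2.35348597e-04,  2.90782600e-01]), 'contact_force': array([ 0.13465101, -0.5937811 ,  0.73437945]), 'moment': array([-0.03479394,  0.00109516,  0.01276978]), 'finger_force': 0.0, 'grip_width': 91.87353336425217}
scene [[507.0, 0.0, 284.1], [0.0, 507.0, 213.8], [0.0, 0.0, 1.0]] [[-0.751, 0.276, -0.599, -435.246], [-0.66, -0.313, 0.683, 802.437], [0.001, 0.909, 0.417, 623.496], [0.0, 0.0, 0.0, 1.0]] ['image', 'mtx', 'pose']
top [[389.4, 0.0, 281.6], [0.0, 389.4, 209.2], [0.0, 0.0, 1.0]] [[-0.006, 0.998, -0.069, 307.96], [-1.0, -0.006, 0.005, -152.351], [0.004, 0.07, 0.998, 1417.086], [0.0, 0.0, 0.0, 1.0]] ['image', 'mtx', 'pose']
```

View pics/top0.png

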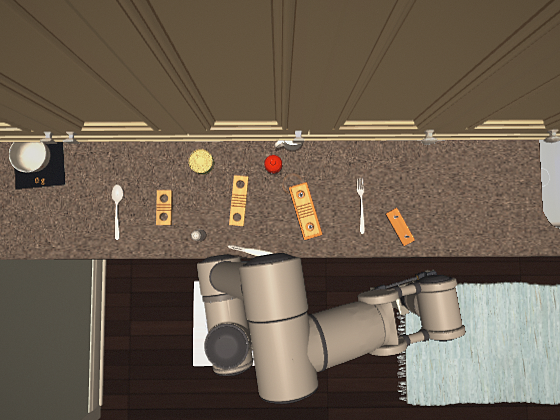

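View pics/scene0.png

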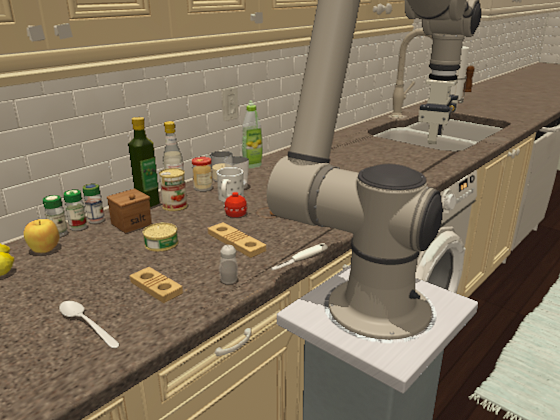

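Candidates in the top view are:
- the short trivet at (164,207), with 3 lines and holes close together
- the long loose trivet at (239,201)
- the stand with the stacked trivet at (305,210)
- a smaller orange-brown stand decoy at (400,226)

My choice is to grip (239,201) and place it at (305,210). I'll check that in one crop and measure both.

```bash
cat > h.py <<'E'
import numpy as np,cv2
def ray(c,uv,z):
    K,P=c["mtx"],c["pose"]
    d=np.linalg.inv(K)@np.array([uv[0],uv[1],1.]); d=P[:3,:3]@(d*[1,-1,-1]); o=P[:3,3]
    return o+d*(z-o[2])/d[2]
def proj(c,p):
    q=np.linalg.inv(c["pose"])@np.r_[p,1.]; q=c["mtx"]@(q[:3]*[1,-1,-1]); return q[:2]/q[2]
def wood(c,lo=(8,90,120),hi=(28,255,255)):
    m=cv2.inRange(cv2.cvtColor(c["image"],cv2.COLOR_RGB2HSV),lo,hi)
    return cv2.morphologyEx(m,cv2.MORPH_CLOSE,np.ones((3,3)))
E
python3 - <<'E'
from h import *
c=dict(np.load("pics/top0.npz"))
im=c["image"][:,:,::-1]
cv2.imwrite("pics/crop1.png",cv2.resize(im[150:260,140:430],None,fx=2.75,fy=2.75,interpolation=cv2.INTER_CUBIC))
m=wood(c); m[:140]=0; m[258:]=0
for k in cv2.findContours(m,cv2.RETR_EXTERNAL,cv2.CHAIN_APPROX_NONE)[0]:
    if cv2.contourArea(k)<250: continue
    r=cv2.minAreaRect(k); b=cv2.boxPoints(r)
    for z in (18,36):
        w=np.array([ray(c,p,z)[:2] for p in b]); e=[w[1]-w[0],w[2]-w[1]]; l=max(e,key=np.linalg.norm)
        print(np.round(r[0]),z,w.mean(0).round(1),[round(np.linalg.norm(x)) for x in e],"yaw",round(np.degrees(np.arctan2(l[1],l[0])),1))
E
```

```text
[400. 226.] 18 [ 341.7 -584.8] [48, 136] yaw -152.0
[400. 226.] 36 [ 341.3 -579.2] [48, 134] yaw -152.0
[164. 207.] 18 [416.1 265.9] [54, 130] yaw -179.2
[164. 207.] 36 [414.7 260.5] [53, 128] yaw -179.2
[237. 200.] 18 [440.    1.6] [185, 67] yaw -5.0
[237. 200.] 36 [ 4.383e+02 -4.000e-01] [183, 66] yaw -5.0
[301. 206.] 18 [ 418.2 -229.2] [92, 243] yaw -163.3
[301. 206.] 36 [ 416.8 -228.2] [90, 240] yaw -163.3
[200. 161.] 18 [584. 136.] [88, 87] yaw -34.9
[200. 161.] 36 [580.4 132.3] [86, 86] yaw -34.9
```

View pics/crop1.png

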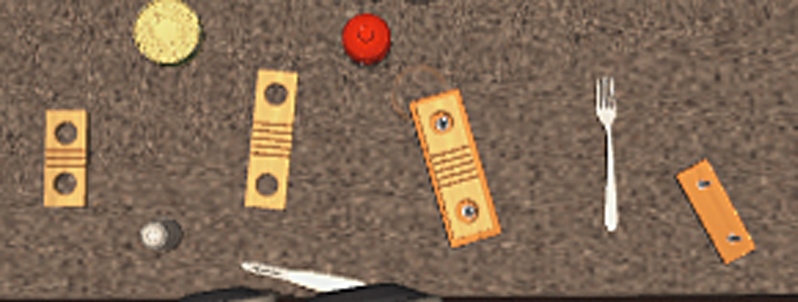

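The crop confirms it. The loose bar, with 5 lines and wide-spaced holes at crop pixels (276,94) and (267,184), is the long trivet. The stand to use holds the stacked trivet, with pins at (442,122) and (469,211). The empty orange board at (715,210) is the smaller stand. I'll pass over the stand first for a closer look.

```bash
python3 -m inch '[0,0,0,0.04,-0.027,0,-1, 0,0,0,0.04,-0.027,0,-1, 0,0,0,0.04,-0.027,0,-1, 0,0,0,0.04,-0.027,0,-1, 0,0,0,0.04,-0.027,0,-1, 0,0,0,0.04,-0.027,0,-1, 0,0,0,0.04,-0.027,0,-1, 0,0,0,0.04,-0.027,0,-1, 0,0,0,0.04,-0.027,0,-1, 0,0,0,0,0,0,-1]'
python3 - <<'E'
from plant import *
from h import *
c=capture("wrist"); cv2.imwrite("pics/w1.png",c["image"][:,:,::-1]); np.savez("pics/w1.npz",**c); print(c["pose"].round(2).tolist(),c["mtx"][0],get_obs()["tool_pos"],get_obs()["tcp_rot"])
print(proj(c,[412,-229,36]))
t=dict(np.load("pics/top0.npz"))
for z,ps in ((18,[(276,94),(267,184)]),(36,[(442,122),(469,211)])):
    a,b=[ray(t,(140+u/2.75,150+v/2.75),z)[:2] for u,v in ps]; d=a-b; print((a+b)/2,np.linalg.norm(d),np.arctan2(d[1],d[0]))
E
```

```text
time: 0.93
tool_pos: [373.5, -229.2, 237.6]
tcp_rot: [-3.14, -0.002, 0.297]
contact_force: [-0.3, 1.2, -0.0]
grip_width: 91.8
finger_force: 0.0
[[0.29, 0.92, 0.26, 442.58], [-0.96, 0.28, 0.08, -208.02], [-0.0, -0.27, 0.96, 385.48], [0.0, 0.0, 0.0, 1.0]] [314.59958822   0.         276.79691011] [ 372.12620594 -231.42230394  237.52418412] [-3.14087306e+00 -7.43165098e-05  2.96701861e-01]
[287.41993665 159.17116783]
[437.88859223  -4.67225857] 118.98884546845248 -0.0977223292586061
[ 399.1570301  -244.36946294] 120.35506440149456 0.2840251605986305
```

View pics/w1.png

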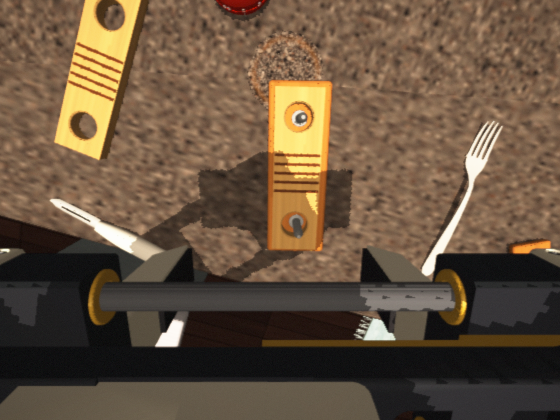

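The wrist view shows the stand with its pins in holes at about (299,117) and (295,222). The long trivet is at the upper left, with holes at (110,13) and (83,125). I'll zoom in on the pins.

```bash
python3 - <<'E'
from h import *
c=dict(np.load("pics/w1.npz")); im=c["image"][:,:,::-1]
f=lambda a:cv2.resize(a,None,fx=8,fy=8,interpolation=cv2.INTER_CUBIC)
cv2.imwrite("pics/pins.png",np.hstack([f(im[95:145,275:323]),f(im[200:250,270:318])]))
E
```

```text
(no output)
```

View pics/pins.png

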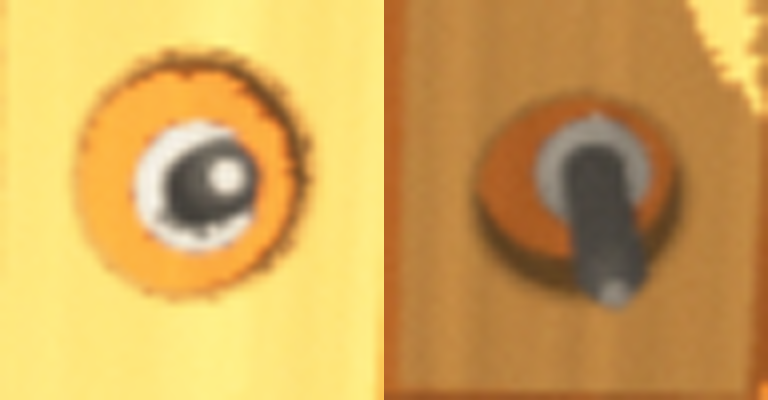

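```bash
python3 - <<'E'
from h import *
c=dict(np.load("pics/w1.npz"))
for n,z,a,b in (("tips",74,(303.2,117.1),(298.6,236.2)),("collars",18,(299.6,118.1),(296.1,221.5)),("long",18,(110,13),(83,125))):
    A,B=[ray(c,p,z)[:2] for p in (a,b)]; d=A-B; print(n,(A+B)/2,np.linalg.norm(d),np.arctan2(d[1],d[0]))
E
```

```text
tips [ 399.89583185 -245.58588965] 119.47891891520752 0.27967484444169466
collars [ 399.71608089 -246.16894443] 120.86705851268945 0.2816168229050694
long [439.14319972  -4.49068352] 120.31561159575888 -0.09721382771956694
```

```bash
python3 -m inch '[0,0,0,0.0268,-0.041,0,-1, 0,0,0,0.0268,-0.041,0,-1, 0,0,0,0.0268,-0.041,0,-1, 0,0,0,0.0268,-0.041,0,-1, 0,0,0,0.0268,-0.041,0,-1, 0,0,0,0.0268,-0.041,0,-1, 0,0,0.065,0,0,0.02,-1, 0,0,0.065,0,0,0.02,-1, 0,0,0.065,0,0,0.02,-1, 0,0,0.065,0,0,0.02,-1]'
python3 -m inch '[0,0,0,0,0,0,-1,0,0,0,0,0,0,-1,0,0,0,0,0,0,-1]'
python3 - <<'E'
from plant import *
from h import *
c=capture("wrist"); cv2.imwrite("pics/w2.png",c["image"][:,:,::-1]); np.savez("pics/w2.npz",**c); o=get_obs();print(o["tool_pos"],o["tcp_rot"])
for s in(60,-60): print(proj(c,[438.5+s,-4.5-s*.097,18]))
E
```

```text
time: 1.82
tool_pos: [437.4, -9.5, 172.8]
tcp_rot: [3.141, 0.0, -0.104]
contact_force: [0.7, -0.8, 0.9]
grip_width: 92.0
finger_force: 0.0
time: 2.07
tool_pos: [437.9, -9.5, 174.4]
tcp_rot: [3.141, -0.001, -0.097]
contact_force: [0.6, -0.1, -0.3]
grip_width: 91.9
finger_force: 0.0
[438.11010546  -9.44594294 174.61220034] [ 3.14126466e+00 -1.58743521e-03 -9.78183209e-02]
[271.38582949 138.6389366 ]
[271.93208897 257.1859845 ]
```

View pics/w2.png

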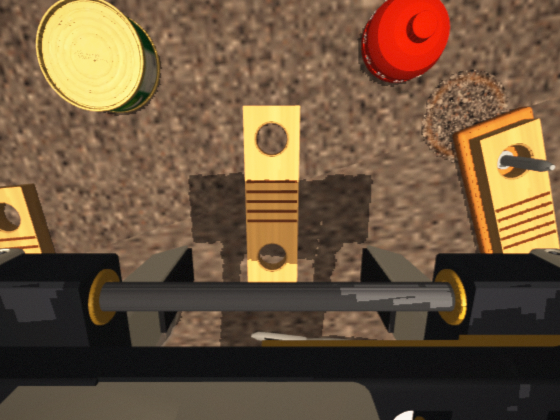

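The long trivet's holes at (271,138) and (272,257) fall exactly where I predicted. I'll descend and grip.

```bash
python3 -m inch '[0,0,0,0,-0.006,0,-1, 0,0,0,0,0,0.047,-1, 0,0,0,0,0,0.047,-1, 0,0,0,0,0,0.047,-1, 0,0,0,0,0,0.047,-1, 0,0,0,0,0,0.006,-1, 0,0,0,0,0,0.005,-1, 0,0,0,0,0,0,-1, 0,0,0,0,0,0,-1]'
python3 -m inch '[0,0,0,0,0,0,1,0,0,0,0,0,0,1,0,0,0,0,0,0,1,0,0,0,0,0,0,1,0,0,0,0,0,0,1,0,0,0,0,0,0,1,0,0,0,0,0,0,1,0,0,0,0,0,0,1]'
```

```text
time: 2.87
tool_pos: [439.6, -4.2, 16.4]
tcp_rot: [3.141, -0.004, -0.099]
contact_force: [-0.7, 0.1, -0.9]
grip_width: 91.8
finger_force: 0.0
time: 3.53
tool_pos: [438.0, -4.0, 14.6]
tcp_rot: [3.141, -0.0, -0.099]
contact_force: [-0.6, 0.4, 3.2]
grip_width: 51.6
finger_force: 30.0
```

```bash
python3 -m inch '[0,0,0,0,0,-0.02,1,0,0,0,0,0,-0.04,1,0,0,0,0,0,-0.04,1,0,0,0,0,0,-0.04,1,0,0,0,0,0,-0.04,1,0,0,0,0,0,0,1]'
python3 -m inch '[0,0,0,-0.0026,0.0436,0,1,0,0,0,-0.0026,0.0436,0,1,0,0,0,-0.0026,0.0436,0,1,0,0,0,-0.0026,0.0436,0,1,0,0,0,-0.0026,0.0436,0,1,0,0,0,-0.0026,0.0436,0,1,0,0,0,-0.0026,0.0436,0,1]'
python3 -m inch '[0,0,-0.063,0,0,0,1,0,0,-0.063,0,0,0,1,0,0,-0.063,0,0,0,1,0,0,-0.063,0,0,0,1,0,0,0,0,0,0,1,0,0,0,0,0,0,1,0,0,0,0,0,0,1]'
python3 - <<'E'
from plant import *
from h import *
c=capture("wrist"); cv2.imwrite("pics/w3.png",c["image"][:,:,::-1]); np.savez("pics/w3.npz",**c); o=get_obs();print(o["tool_pos"],o["tcp_rot"],o["grip_width"])
for s in(60,-60):
  p=[399.8+s*.961,-245.8+s*.277]; print(proj(c,p+[74]),proj(c,p+[o["tool_pos"][2]+3.5]))
E
```

```text
time: 4.03
tool_pos: [441.0, -4.4, 163.7]
tcp_rot: [3.141, -0.01, -0.099]
contact_force: [2.3, 0.3, -0.6]
grip_width: 52.1
finger_force: 30.0
time: 4.62
tool_pos: [398.3, -246.8, 157.6]
tcp_rot: [-3.141, 0.001, -0.099]
contact_force: [0.6, -0.1, -1.9]
grip_width: 51.7
finger_force: 30.0
time: 5.2
tool_pos: [399.2, -245.3, 158.1]
tcp_rot: [-3.141, 0.0, 0.276]
contact_force: [-0.4, 0.1, -0.8]
grip_width: 51.6
finger_force: 30.0
[ 399.23476857 -245.30299191  158.1744683 ] [-3.14116616e+00  3.87793071e-04  2.76752113e-01] 51.48080669672195
[277.7773023  142.45187812] [278.25642006 152.80011941]
[278.20804297 291.7740411 ] [278.80616688 372.40946337]
```

View pics/w3.png

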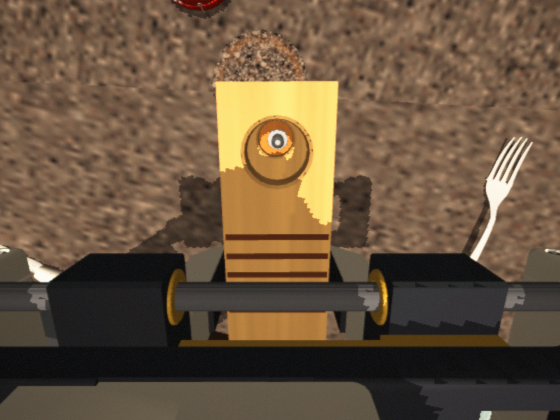

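The near-side hole centre is at (278,149) and the pin tip shows inside it at (278,142). That is aligned to about 2 mm, well within the 10 mm play. I'll lower it in stages.

```bash
python3 -m inch '[0,0,0,-0.002,0,0.025,1,0,0,0,0,0,0.025,1,0,0,0,0,0,0.02,1,0,0,0,0,0,0.012,1,0,0,0,0,0,0.012,1,0,0,0,0,0,0.01,1,0,0,0,0,0,0,1]'
python3 -m inch '[0,0,0,0,0,0.01,1,0,0,0,0,0,0.01,1,0,0,0,0,0,0.006,1,0,0,0,0,0,0,1,0,0,0,0,0,0,1]'
```

```text
time: 5.83
tool_pos: [397.2, -245.3, 74.0]
tcp_rot: [-3.139, 0.001, 0.278]
contact_force: [-0.3, 1.2, -1.5]
grip_width: 51.7
finger_force: 30.0
time: 6.25
tool_pos: [397.7, -245.9, 54.3]
tcp_rot: [-3.141, 0.0, 0.279]
contact_force: [-0.3, 0.4, -1.7]
grip_width: 51.6
finger_force: 30.0
```

```bash
python3 -m inch '[0,0,0,0,0,0.0025,1,0,0,0,0,0,0.0015,1,0,0,0,0,0,0,1,0,0,0,0,0,0,1]'
python3 -m inch '[0,0,0,0,0,0,0.2,0,0,0,0,0,0,0,0,0,0,0,0,0,-0.2,0,0,0,0,0,0,-1,0,0,0,0,0,0,-1,0,0,0,0,0,0,-1,0,0,0,0,0,0,-1,0,0,0,0,0,0,-1,0,0,0,0,0,0,-1]'
python3 -m inch '[0,0,0,0,0,-0.02,-1,0,0,0,0,0,-0.04,-1,0,0,0,0,0,-0.04,-1,0,0,0,0,0,-0.04,-1,0,0,0,0,0,-0.04,-1,0,0,0,-0.03,0,-0.02,-1,0,0,0,0,0,0,-1,0,0,0,0,0,0,-1]'
python3 - <<'E'
from plant import *
from h import *
c=capture("wrist"); cv2.imwrite("pics/w4.png",c["image"][:,:,::-1]); np.savez("pics/w4.npz",**c)
for s in(60,-60): print(proj(c,[399.8+s*.961,-245.8+s*.277,54]))
E
```

```text
time: 6.58
tool_pos: [397.8, -246.0, 51.4]
tcp_rot: [3.141, -0.0, 0.279]
contact_force: [-0.2, 0.7, -1.1]
grip_width: 51.3
finger_force: 30.0
time: 7.33
tool_pos: [397.8, -245.9, 51.3]
tcp_rot: [3.141, -0.0, 0.279]
contact_force: [0.5, -0.1, 0.3]
grip_width: 89.3
finger_force: 0.0
time: 8.0
tool_pos: [374.6, -252.8, 212.0]
tcp_rot: [3.14, -0.001, 0.277]
contact_force: [-0.0, 0.2, -0.1]
grip_width: 92.0
finger_force: 0.0
[276.69813566 109.94812568]
[277.00618494 232.84331155]
```

View pics/w4.png

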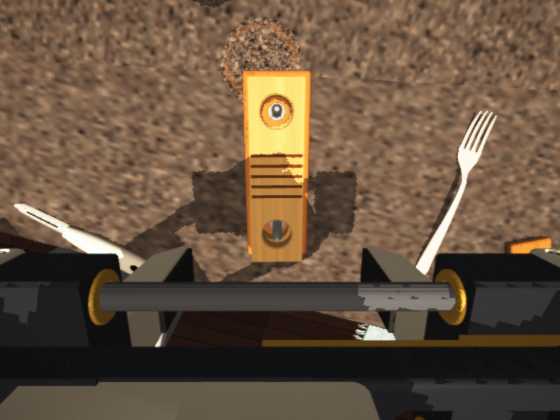

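The trivet is seated. Its holes are at (277,111) and (277,232), within 1–2 px of the predicted seat at z = 54, with both pins through them, and the gripper is clear.

```bash
python3 -c "
from plant import *
print(close_job())"
```

```text
the job is handed in; nothing more can be done
None
```

The long trivet is on the two-pin stand with both pins through its holes, released and with the gripper clear; I never touched the short trivet, and I handed the job in at about 8 s (no verdict was returned).

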